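# Find the socket for the glue press nut

## Robot

A 6-joint arm with a two-finger parallel gripper is mounted at the origin on the work surface. World frame = base frame: x ahead of the robot, y to its left, z up, the work surface at z = 0. Lengths are in mm, angles in degrees, forces in N, time in s.
With the tool pointing down it reaches from about 350 to 1000 mm from the base axis. Payload 7.1 kg.
Tool frame: the origin (TCP) lies between the finger pads; the fingertips stand 14 mm ahead of it and the grasp point (between the pads) lies 5 mm behind it; z points along the fingers, y is the line along which they close (so a half turn about z gives the same grasp; the last joint's range is limited). The gripper opens to 85 mm and grips with 20 to 120 N. Pads are 22 mm wide; open, the fingers measure 114 mm over their backs; the gripper's body (76 mm by 85 mm) begins 54 mm behind the grasp point. The pads swing forward as they close: fully open they stand 13 mm farther back than shut.
Start: joints at [-65.26, 24.242, 93.386, -0, 62.372, -1.089], TCP at [272.318, -562.537, 245.319] pointing down, gripper open.
Joint ranges: [-172.04, 172.04], [-51.8, 120.97], [4.93, 147.93], [-75.15, 255.16], [6.16, 154.13], [-145.62, 145.62]. Speed limits (degrees/s): [136.94, 136.94, 172.46, 180, 180, 180].

## Interface

Orientations are given as [roll, pitch, yaw] about the fixed x, y, z axes, in that order (R = Rz(yaw) Ry(pitch) Rx(roll)).
In Python, from rig import bot gives the robot as it stands.
- The arm moves only by the tool move_arm, never from a script. Its argument "plan" is one flat list of numbers, 6 for each row, row after row: the shift along the tool's x, y, z in m, then the turn, a rotation vector about the tool's x, y, z in rad. A call has 1 to 8 rows; each row is the pose to reach, as a shift and turn from the pose commanded when the call began, along the tool's axes at that moment; what a row does not reach only later rows make up. A row lasts 1/8 s, in which the tool goes at most 62.5 mm and 10.7 degrees, less where a joint would pass 70% of its speed; a pose out of reach is approached as far as the arm can. A call with a gripper value outside its range is refused whole. "grip" is the opening in per cent of the stroke, from 0 (shut) to 100 (fully open), set as the call begins (left out, the last holds). The fingers move at their own pace and stop on an object; the grip force is fixed at half the most. Time passes only in rows, so rows that repeat a pose let the fingers close. It gives the time, the measured TCP pose, the force, the opening and the grip force at its end, in the units of the state.
- bot.get_state(): the state, without advancing time (a new reading comes with each control period).
- bot.camera(name): name is "scene" or "top"; returns a dict with "img" (420x560x3 uint8, blue, green, red), "vfov" (degrees; the focal length in pixels is half the picture's height over the tangent of half this angle, whatever the lens; pixels are square), "cx", "cy" (the principal point, pixels), "D" ([k1, k2, p1, p2, k3] as OpenCV has them; the pictures are not rectified), "eye" and "attitude" of the camera in the world. Camera axes: x right, y down, z forward; pixel columns grow to the right and rows downward; lengths in mm; the calibration is good to about 2 mm. A picture is of the moment at which its call begins. There is no depth.
- bot.job_done(): hands the job in; it is judged then, once.
Trained networks look in the newest picture that a camera, given by its name, has taken for a name from the list of things; names that differ only in an ending like _2 or _b are one class to them, and where a whole thing is asked for, a point or a joint stands for the part that bears it (a point fixed in the world has none). Each returns a list of dicts, best first, with "p" (0 to 1); they miss things now and then, are a little off and sometimes report something else, mostly with a low value. They report only what shows in the picture. A call takes as long as a camera call. They do not tell look-alikes from the thing itself.
- bot.masks_of(label, camera): "mask" (420x560 bool, what is visible of it) and "rect" ([left, top, right, bottom] in pixels, round what is visible of it).
The state is a dict: "clock": time; "qpos": joint angles; "qd": joint speeds; "effort": joint torques, N m; "eef_pos": TCP position; "ee_rot": TCP orientation; "contact_force": force on the tool from outside, world axes, zero at the start; "ft_torque": the same for the moment, N m; "finger_gap": opening from 0.0 (shut) to 1.0 (fully open); "grasp_force": force on a finger pad.
Only numpy, scipy, OpenCV 4.12 (cv2) and the standard library are available. Lean on these libraries where they do the work, as an engineer would, in place of code of your own. Each camera call takes 0.05 s, during which the arm holds its last target. There are 200 camera calls.

## Task

Find out which of the three look-alike steel sockets fits the hex nut of the inlay glue press by trying them on it, and finish while still gripping that socket, upright and pushed fully home over the nut. Leave the sockets that do not fit standing upright on the bench, and do not disturb the other things lying around.

Things in the scene. Friction and masses are not known exactly. Their poses are not given: they have to be found in the camera images.
- press: glue press, fixed: grey base plate 150 (x) x 220 (y) x 10 mm, pale inlay panel on it, aluminium cross bar 40 mm wide and 200 mm long along y, top 45 mm above the bench, with a guide post rising to 56 mm near each end (88 mm from the middle). Mid-bar a 44 mm washer, 3 mm thick, carries the hex nut. Origin on the bench under the nut
- nut_seat (a point): on the nut's axis, at its underside (top of the washer, 48 mm above the bench). Nut 24 mm across flats, 14 mm high, top 4.5 mm bevelled in to 18 mm, does not turn; 15 mm stud ends 19.5 mm above here. x axis square to a pair of its flats. Fitting socket: 1.2 mm play each side, 12 degrees turning play either way; fully home its centre is 25 mm above here. Too small, or not flat to flat: it stops 9 to 14 mm higher
- socket_a_mid (a point): centre (25 mm above the underside) of one of three steel sockets, alike outside: upright hexagonal prism 36 mm across flats, 50 mm tall, 0.2-0.35 kg, black square on top. x axis square to a pair of outer flats; flats of the hidden bore (open below, 26 mm deep) parallel to them. Bores 19, 22, 26.5 mm across flats, one each, unmarked: only the 26.5 goes over the nut; the others stop on top
- socket_b_mid (a point): centre (25 mm above the underside) of one of three steel sockets, alike outside: upright hexagonal prism 36 mm across flats, 50 mm tall, 0.2-0.35 kg, black square on top. x axis square to a pair of outer flats; flats of the hidden bore (open below, 26 mm deep) parallel to them. Bores 19, 22, 26.5 mm across flats, one each, unmarked: only the 26.5 goes over the nut; the others stop on top
- socket_c_mid (a point): centre (25 mm above the underside) of one of three steel sockets, alike outside: upright hexagonal prism 36 mm across flats, 50 mm tall, 0.2-0.35 kg, black square on top. x axis square to a pair of outer flats; flats of the hidden bore (open below, 26 mm deep) parallel to them. Bores 19, 22, 26.5 mm across flats, one each, unmarked: only the 26.5 goes over the nut; the others stop on top
- amber_big: bystander: rough flat slab of amber about 60 mm across, 12 mm thick; origin under its centre
- amber_small: bystander: paler rough flat slab of amber about 50 mm across, 10 mm thick; origin under its centre
- stone_slice: bystander: slice of pale stone about 50 mm across, 14 mm thick; origin under its centre
- seal: bystander: carved wooden block 34 x 34 x 18 mm; origin under its centre
- spare_nut: bystander: small loose hex nut, 19 mm across flats, 10 mm high, lying flat on the bench among the sockets; origin under its centre
- pencil: bystander: hexagonal pencil, 8 mm thick, 166 mm long, lying along its x axis; origin on the bench under its middle
- glue_jar: bystander: closed white jar with black cap, 50 mm in diameter, 60 mm tall; origin under its centre
Mind the look-alikes: they are no part of the job. Leave any blue or green look-alike of the part that bears socket_a_mid alone.

How it is judged (in metres and radians):
At the end, for the whole second after the job is handed in: The socket that fits is held by the fingers (more than 3 N) and sits fully home on the nut: centre within 4 mm of the nut's axis, within 3 mm of its full depth, tilted less than 0.1 rad; the other two sockets stand upright on the bench (tilt under 0.1 rad), still and not touched by the fingers (((horizontal distance between socket_a_mid and nut_seat below 0.004 m and z of socket_a_mid in the frame of nut_seat between 0.022 and 0.028 m and angle between each of socket_a_mid, socket_b_mid, socket_c_mid's own z axis and vertical below 0.1 rad and contact force between the fingers and socket_a above 3 N and height (world z) of socket_b_mid between 0.022 and 0.028 m and linear speed of each of socket_b, socket_c below 0.02 m/s and contact force between the fingers and socket_b below 0.2 N and height (world z) of socket_c_mid between 0.022 and 0.028 m and contact force between the fingers and socket_c below 0.2 N) or (horizontal distance between socket_b_mid and nut_seat below 0.004 m and z of socket_b_mid in the frame of nut_seat between 0.022 and 0.028 m and angle between each of socket_b_mid, socket_a_mid, socket_c_mid's own z axis and vertical below 0.1 rad and contact force between the fingers and socket_b above 3 N and height (world z) of socket_a_mid between 0.022 and 0.028 m and linear speed of each of socket_a, socket_c below 0.02 m/s and contact force between the fingers and socket_a below 0.2 N and height (world z) of socket_c_mid between 0.022 and 0.028 m and contact force between the fingers and socket_c below 0.2 N) or (horizontal distance between socket_c_mid and nut_seat below 0.004 m and z of socket_c_mid in the frame of nut_seat between 0.022 and 0.028 m and angle between each of socket_c_mid, socket_a_mid, socket_b_mid's own z axis and vertical below 0.1 rad and contact force between the fingers and socket_c above 3 N and height (world z) of socket_a_mid between 0.022 and 0.028 m and linear speed of each of socket_a, socket_b below 0.02 m/s and contact force between the fingers and socket_a below 0.2 N and height (world z) of socket_b_mid between 0.022 and 0.028 m and contact force between the fingers and socket_b below 0.2 N))); the arm keeps its last pose, push and grip.
It fails at once if a bystander (slab, stone, block, spare nut, pencil or jar) is moved by more than 30 mm (distance of any of amber_big, amber_small, stone_slice, seal, spare_nut, pencil, glue_jar from where it was at the start of the episode above 0.03 m).
It also fails if it takes over 72 s, if anything falls off the work surface, if the arm or the gripper's body presses on something with over 40 N, if the wrist force passes 120 N, or if a joint passes its speed limit or range.

## Working session

There is one attempt and no reset: what is moved stays moved. The work goes in short steps, Python scripts to look and compute and a tool call to move; the robot and the scene stay as the last step left them, time stands still between calls to the robot, and variables do not carry over. Pictures are saved under pics/ and viewed, at most 10 in all, crops included, and the job is handed in when it is done.

Besides the shell and the picture viewer there is one more tool, called after ">>>" as name(argument=value, ...) on one line, values as JSON. move_arm: Moves the arm, as the interface text tells. Its arguments: {"type":"object","properties":{"plan":{"type":"array","items":{"type":"number"}},"grip":{"type":"number"}},"required":["plan"]}

```bash
mkdir -p pics; cat > h.py <<'E'
import numpy as np, cv2
from scipy.spatial.transform import Rotation as R
from rig import bot
def cam(n):
    c=bot.camera(n); return c
def K(c):
    f=c["img"].shape[0]/2/np.tan(np.radians(c["vfov"])/2)
    return np.array([[f,0,c["cx"]],[0,f,c["cy"]],[0,0,1]])
def pose(c):
    a=np.array(c["attitude"],float)
    M=a if a.shape==(3,3) else R.from_euler('xyz',a,degrees=True).as_matrix()
    return M,np.array(c["eye"],float)
def ray(c,uv,z):
    uv=np.array(uv,float).reshape(-1,1,2)
    p=cv2.undistortPoints(uv,K(c),np.array(c["D"],float)).reshape(-1,2)
    M,e=pose(c); d=np.c_[p,np.ones(len(p))]@M.T
    return e+d*((z-e[2])/d[:,2])[:,None]
def proj(c,P):
    M,e=pose(c); rv=cv2.Rodrigues(M.T)[0]
    return cv2.projectPoints(np.array(P,float).reshape(-1,1,3),rv,-M.T@e,K(c),np.array(c["D"],float))[0].reshape(-1,2)
E
python3 - <<'E'
from h import *
print(bot.get_state())
for n in("scene","top"):
    c=cam(n); cv2.imwrite(f"pics/{n}0.png",c["img"]); print(n,c["vfov"],c["cx"],c["cy"],c["D"],c["eye"],c["attitude"])
    for l in ["press","socket_a_mid","nut_seat","amber_big","amber_small","stone_slice","seal","spare_nut","pencil","glue_jar"]:
        try: print(l,[(round(m["p"],2),m["rect"]) for m in bot.masks_of(l,n)])
        except Exception as e: print(l,e)
E
```

```text
{'clock': 0.0, 'qpos': array([-6.52603481e+01,  2.42840884e+01,  9.34332852e+01,  2.01941764e-03,
        6.23733377e+01, -1.08792030e+00]), 'qd': array([ 0.03020096,  0.01260955,  0.02662553,  0.04587982, -0.00198485,
        0.03337482]), 'effort': array([ 1.57099294e-03, -5.57373226e+01, -2.81744671e+01,  5.27154180e-05,
        7.42062373e-03, -7.94759671e-06]), 'eef_pos': array([ 272.09945517, -562.05324074,  244.53671764]), 'ee_rot': array([-1.79909339e+02, -3.50967410e-03,  2.58266315e+01]), 'contact_force': array([ 0.33009835, -0.81338861, -0.25185123]), 'ft_torque': array([ 0.03421983, -0.0187373 , -0.00076526]), 'grasp_force': 0.0, 'finger_gap': 1.0012755598068672}
scene 48.37072443072098 270.1319390563945 218.52753022654528 [-0.16316884  0.          0.          0.          0.        ] [1195.04579463 -476.29337808  920.89745959] [-136.63872832   -0.49130371   54.36761432]
press [(0.83, [290.7, 172.1, 384.6, 233.5])]
socket_a_mid [(0.96, [148.0, 281.7, 163.4, 308.7]), (0.91, [145.0, 257.0, 165.9, 281.0]), (0.86, [110.5, 263.7, 129.2, 286.6]), (0.34, [197.9, 271.2, 205.1, 277
[... 425 characters left out ...]
]
top 42.5011032174003 277.62100029989216 213.1608420329005 [-0.03839292  0.          0.          0.          0.        ] [3.56400520e+02 1.13318404e+00 1.81064349e+03] [-173.06509819   -0.85810587  -89.67831865]
press [(0.88, [169.4, 194.6, 235.6, 245.5])]
socket_a_mid [(0.75, [137.2, 227.8, 145.0, 240.9]), (0.69, [365.1, 214.7, 375.0, 223.3]), (0.45, [356.7, 238.0, 366.9, 249.7]), (0.36, [296.0, 246.7, 308.1, 258.3])]
nut_seat [(0.7, [168.3, 197.8, 238.3, 244.2])]
amber_big [(0.72, [360.2, 172.5, 384.1, 191.0])]
amber_small [(0.73, [292.0, 155.4, 305.2, 174.6])]
stone_slice [(0.59, [136.1, 228.7, 145.0, 242.0])]
seal []
spare_nut []
pencil []
glue_jar [(0.46, [409.0, 243.9, 421.6, 259.5])]
```

View pics/top0.png

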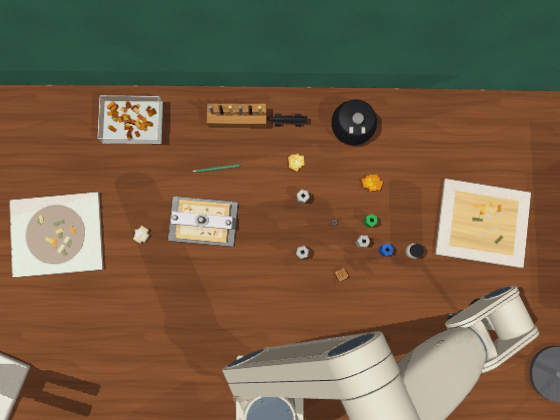

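View pics/scene0.png

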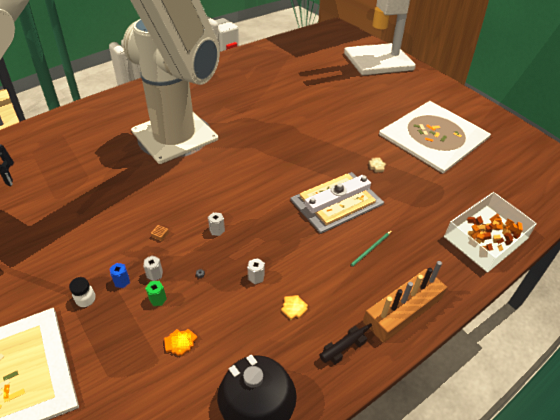

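The top view shows grey sockets at about (303,196), (302,252) and (363,241), with blue and green look-alikes at (387,250) and (372,220). The press nut is at about (201,220), the spare nut at (335,222), and the jar at (415,251). The scene view agrees: sockets at (216,223), (256,270) and (152,268). I'll zoom in next.

```bash
python3 - <<'E'
from h import *
c=cam("top"); s=cam("scene")
np.savez("c0.npz",t=c["img"],s=s["img"])
def crop(c,u,v,h,sz): return cv2.resize(c["img"][v-h:v+h,u-h:u+h],(sz,sz),interpolation=cv2.INTER_CUBIC)
T=[(303,196),(302,252),(363,241)]; S=[(256,270),(216,223),(152,268)]
rows=[np.hstack([crop(c,*p,12,200) for p in T]+[crop(c,203,221,35,200)]),np.hstack([crop(s,*p,20,200) for p in S]+[crop(s,338,200,48,200)])]
cv2.imwrite("pics/z.png",np.vstack(rows))
for n,c,P in(("t",c,T),("s",s,S)): print(n,ray(c,P,50).round(0).tolist())
print(ray(c:=c,[(201,220)],60), ray(s,[(339,188)],65))
E
```

```text
t [[628.0, -107.0, 50.0], [444.0, -104.0, 50.0], [481.0, -304.0, 50.0]]
s [[646.0, -114.0, 50.0], [464.0, -113.0, 50.0], [501.0, -311.0, 50.0]]
[[ 441.96242871 -142.58204256   60.        ]] [[557.3114358  218.68192989  65.        ]]
```

View pics/z.png

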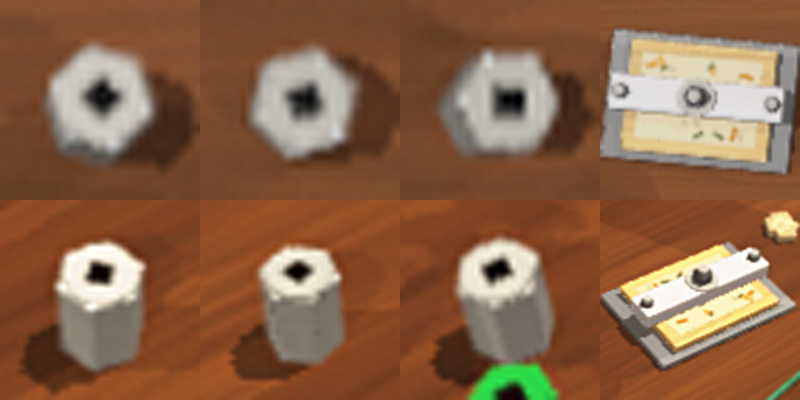

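```bash
cat > fit.py <<'E'
from h import *
from scipy.optimize import minimize
SS=8
def hexa(af,z,yaw=0,n=6):
    a=np.radians(yaw)+np.radians(180/n)+np.arange(n)*2*np.pi/n
    r=af/2/np.cos(np.pi/n); return np.c_[r*np.cos(a),r*np.sin(a),np.full(n,z)]
def rect(w,l,z): return np.array([[sx*w/2,sy*l/2,z] for sx,sy in((1,1),(-1,1),(-1,-1),(1,-1))],float)
def socket(q):
    b,t=hexa(36,0),hexa(36,50); L=[]
    for i in range(6):
        j=(i+1)%6; L.append(("s",np.array([b[i],b[j],t[j],t[i]])))
    return L+[("f",t)]
def press(q):
    ny=q[3]
    bar=lambda z:rect(40,200,z)
    L=[("f",np.r_[rect(150,220,0),rect(150,220,10)]),("f",rect(150,220,10)),("f",np.r_[bar(33),bar(45)]),("f",bar(45))]
    for s in(1,-1): L.append(("p",np.r_[hexa(12,45,0,16),hexa(12,56,0,16)]+[0,s*88,0]))
    L+=[("f",hexa(44,48,0,24)),("f",np.r_[hexa(24,48,ny),hexa(24,57.5,ny)]),("f",hexa(18,62,ny)),("f",np.r_[hexa(15,62,0,16),hexa(15,67.5,0,16)])]
    return L
def loss(q,cams,model,win,excl=None):
    c_,s_=np.cos(np.radians(q[2])),np.sin(np.radians(q[2])); tot=0
    for c,(u0,v0,u1,v1) in zip(cams,win):
        img=c["img"][v0:v1,u0:u1].astype(float).reshape(-1,3)
        H,W=v1-v0,u1-u0; lab=np.zeros((H*SS,W*SS),np.uint8); k=0; M,e=pose(c)
        for kind,P in model(q):
            Pw=P@np.array([[c_,s_,0],[-s_,c_,0],[0,0,1]])+[q[0],q[1],0]
            if kind=="s":
                n=np.cross(Pw[1]-Pw[0],Pw[2]-Pw[1])
                if n@(e-Pw[0])<=0: continue
            k+=1
            p=(proj(c,Pw)-[u0-.5,v0-.5])*SS-.5
            cv2.fillConvexPoly(lab,cv2.convexHull(np.round(p*16).astype(np.int32)),k,shift=4)
        A=np.stack([(lab==i).reshape(H,SS,W,SS).mean((1,3)).ravel() for i in range(k+1)],1)
        A=np.c_[A,A[:,0]*np.linspace(-1,1,H*W)]
        X=np.linalg.lstsq(A,img,rcond=None)[0]; r=np.abs(A@X-img)
        tot+=np.minimum(r,60).mean()
    return tot
def fit(q0,cams,model,yaws,rad):
    q0=np.array(q0,float); best=None
    win=[]
    for c in cams:
        p=proj(c,[[q0[0]+a*rad,q0[1]+b*rad,z] for a in(-1,1) for b in(-1,1) for z in(0,55)])
        win.append([int(x) for x in (*(p.min(0)-2),*(p.max(0)+3))])
    for y in yaws:
        q=q0.copy(); q[2]=y
        S=np.r_[q[None],q+np.diag([6,6,8,12][:len(q)])]
        r=minimize(loss,q,(cams,model,win),method="Nelder-Mead",options=dict(initial_simplex=S,maxfev=250,xatol=.05,fatol=1e-3))
        if best is None or r.fun<best.fun: best=r
    return best.x.round(1).tolist(),round(best.fun,2)
E
cat > run1.py <<'E'
from fit import *
t,s=cam("top"),cam("scene")
for p in([634,-108],[452,-107],[488,-305]):
    for cs in([t,s],[t],[s]): print(fit([*p,0],cs,socket,(0,20,40),32))
# press initial
print(ray(t,[(175,217.5),(228.2,222)],56).round(0).tolist(),ray(s,[(312.6,201.4),(363.9,179.4)],56).round(0).tolist(),ray(t,[(202.3,219.6)],65).round(0),ray(s,[(339,188)],65).round(0))
n=ray(t,[(202.3,219.6)],65)[0]
for cs in([t,s],[t],[s]): print(fit([n[0],n[1],-3,0],cs,press,(-8,0),130))
E
python3 run1.py
```

```text
([631.8, -105.6, 46.3], np.float64(18.96))
([631.4, -105.9, 45.3], np.float64(9.15))
([632.0, -105.2, -14.5], np.float64(9.62))
([445.3, -103.8, 76.4], np.float64(16.13))
([445.2, -104.3, 16.8], np.float64(8.66))
([445.2, -103.2, 17.7], np.float64(7.31))
([482.5, -305.2, -1.0], np.float64(24.72))
([482.3, -305.8, 57.3], np.float64(9.24))
([482.9, -305.1, 57.9], np.float64(15.29))
[[553.0, 311.0, 56.0], [540.0, 137.0, 56.0]] [[550.0, 134.0, 56.0], [564.0, 307.0, 56.0]] [[546. 221.  65.]] [[557. 219.  65.]]
([548.1, 226.8, -4.7, -11.1], np.float64(24.72))
([547.4, 226.4, -4.8, -4.9], np.float64(12.0))
([548.5, 226.9, -4.6, -17.0], np.float64(12.57))
```

Both cameras agree on the sockets to within 1 mm. I'll check the press fit with an overlay and also fit the nut area on its own.

```bash
cat > run2.py <<'E'
from fit import *
t,s=cam("top"),cam("scene")
def nutm(q): return [L for L in press([0,0,0,q[2]+4.7])[0:0]]
def bar(q):
    f=lambda P:P
    return press([0,0,0,q[3]])[3:]   # bar top, posts, washer, nut
def pn(q):
    L=press(q); pan=np.r_[rect(q[4],q[5],10),rect(q[4],q[5],q[6])]; pt=rect(q[4],q[5],q[6])
    return L[:2]+[("f",pan),("f",pt)]+L[2:]
import fit as F
def go(cs,q0,step):
    c_=[];
    win=[]
    for c in cs:
        p=proj(c,[[q0[0]+a*95,q0[1]+b*130,z] for a in(-1,1) for b in(-1,1) for z in(0,55)]); win.append([int(x) for x in (*(p.min(0)-2),*(p.max(0)+3))])
    q=np.array(q0,float)
    for _ in range(2):
        r=minimize(loss,q,(cs,pn,win),method="Nelder-Mead",options=dict(initial_simplex=np.r_[q[None],q+np.diag(step)],maxfev=500,xatol=.05,fatol=1e-3)); q=r.x
    return q.round(1),round(r.fun,2)
for cs in([t,s],[t],[s]):
  for ny in(0,20,40): print(len(cs),*go(cs,[547,225,-4.7,ny,105,180,20],[4,-4,3,12,15,15,6]))
q=[547.5,225,-4.7,0]
out=[]
for c,(u,v,h) in((t,(203,221,36)),(s,(338,200,48))):
    k=400/(2*h); im=cv2.resize(c["img"][v-h:v+h,u-h:u+h],(400,400),interpolation=cv2.INTER_CUBIC)
    a=np.radians(q[2])
    for y,z in((0,67.5),(88,56),(-88,56)):
        p=(proj(c,[[q[0]-y*np.sin(a),q[1]+y*np.cos(a),z]])[0]-[u-h-.5,v-h-.5])*k-.5
        cv2.drawMarker(im,tuple(int(round(x)) for x in p),(0,0,255),0,12,1)
    out.append(im)
cv2.imwrite("pics/ov.png",np.hstack(out))
E
python3 run2.py
```

```text
2 [547.9 226.8  -4.8   2.5 130.8 169.5  21.9] 20.87
2 [547.9 226.8  -4.9  35.6 130.5 169.3  21.5] 20.88
2 [548.1 226.7  -4.8  43.3 130.4 169.2  22.3] 20.87
1 [547.3 226.7  -4.8 -10.1 129.9 169.2  20.1] 9.11
1 [547.4 226.6  -4.8  31.2 130.3 168.9  19. ] 9.14
1 [547.3 226.6  -4.9  50.  130.  169.1  20.5] 9.11
1 [548.9 226.7  -4.8  -6.3 129.7 171.6  23.2] 11.22
1 [548.8 227.1  -4.8  26.2 130.3 171.3  23. ] 11.23
1 [549.  226.8  -4.6  41.8 129.8 172.2  23.1] 11.21
```

View pics/ov.png

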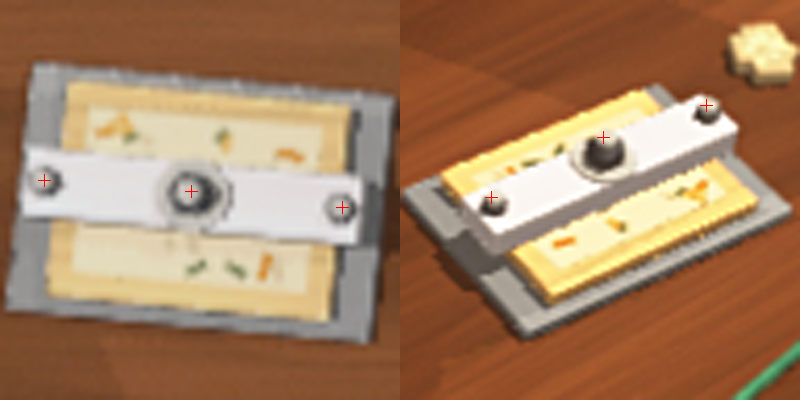

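The overlay at (547.5, 225) sits almost on the posts and stud, and the fit moves y to 226.7. So the nut is at (548, 226.7) with yaw about -4.8°. I'll try the socket at (482.5, -305) first.

```bash
cat > d.py <<'E'
import sys
from h import *
def d(st,x,y,z,psi):
    M=R.from_euler('xyz',st["ee_rot"],degrees=True).as_matrix()
    T=R.from_euler('xyz',[180,0,psi],degrees=True).as_matrix()
    return np.r_[M.T@(np.array([x,y,z])-st["eef_pos"])/1000,R.from_matrix(M.T@T).as_rotvec()].round(4).tolist()
if __name__=="__main__":
    st=bot.get_state(); print(round(st["clock"],2),st["eef_pos"].round(1),st["ee_rot"].round(1),st["contact_force"].round(1),round(st["finger_gap"],3),round(st["grasp_force"],1))
    a=list(map(float,sys.argv[1:]))
    for i in range(0,len(a),4): print(d(st,*a[i:i+4]))
E
python3 d.py 482.5 -305.2 120 28
```

```text
1.4 [ 272.3 -562.5  245.3] [-180.    -0.    25.8] [ 0.2  0.  -0.7] 0.998 0.0
[0.3013, -0.14, 0.1253, -0.0, -0.0, -0.0379]
```

>>> move_arm(plan=[0.04,-0.02,0.02,0,0,0,0.09,-0.04,0.04,0,0,0,0.14,-0.065,0.06,0,0,-0.02,0.19,-0.09,0.08,0,0,-0.038,0.24,-0.112,0.1,0,0,-0.038,0.28,-0.13,0.12,0,0,-0.038,0.3013,-0.14,0.1253,0,0,-0.038,0.3013,-0.14,0.1253,0,0,-0.038], grip=75)

```text
clock: 2.4
eef_pos: [483.2, -303.9, 119.5]
ee_rot: [-180.0, 0.0, 28.2]
contact_force: [-0.3, -1.3, 0.1]
finger_gap: 0.753
grasp_force: 0.0
```

```bash
python3 d.py 482.5 -305.2 28 28
```

```text
2.4 [ 483.2 -303.9  119.5] [-180.     0.    28.2] [-0.3 -1.3  0.1] 0.753 0.0
[-0.0012, 0.0009, 0.0915, -0.0008, 0.0004, 0.0029]
```

>>> move_arm(plan=[0,0,0.04,0,0,0,0,0,0.07,0,0,0,0,0,0.085,0,0,0,0,0,0.092,0,0,0,0,0,0.092,0,0,0])

```text
clock: 3.02
eef_pos: [482.6, -305.8, 28.4]
ee_rot: [180.0, -0.0, 28.0]
contact_force: [-0.2, 0.3, -0.0]
finger_gap: 0.751
grasp_force: 0.0
```

>>> move_arm(plan=[0,0,0,0,0,0,0,0,0,0,0,0,0,0,0,0,0,0,0,0,0,0,0,0,0,0,0,0,0,0], grip=0)

```text
clock: 3.65
eef_pos: [483.0, -305.6, 29.1]
ee_rot: [179.9, -0.0, 28.0]
contact_force: [-1.7, -0.4, 6.9]
finger_gap: 0.413
grasp_force: 60.9
```

```bash
python3 d.py 482.5 -305.2 160 28; python3 - <<'E'
from fit import *
t,s=cam("top"),cam("scene"); cv2.imwrite("pics/g1.png",np.hstack([cv2.resize(s["img"][180:340,70:230],(560,560)),]))
E
```

```text
3.65 [ 483.  -305.6   29.1] [179.9  -0.   28. ] [-1.7 -0.4  6.9] 0.413 60.9
[-0.0002, -0.0004, -0.1309, 0.0014, -0.0007, 0.0002]
```

View pics/g1.png

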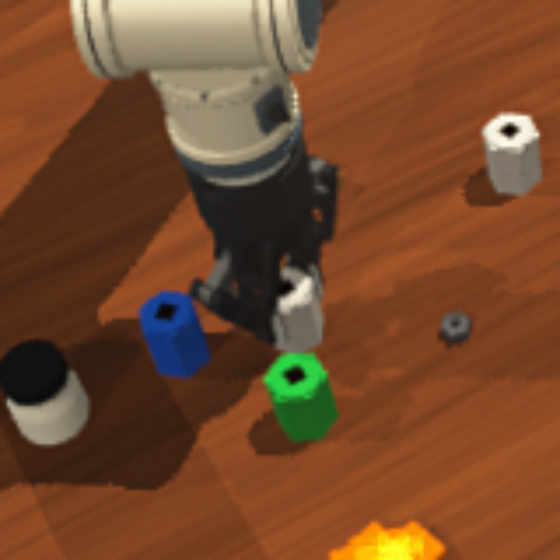

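>>> move_arm(plan=[0,0,-0.03,0,0,0,0,0,-0.075,0,0,0,0,0,-0.115,0,0,0,0.02,-0.03,-0.13,0,0,0,0.045,-0.065,-0.13,0,0,0,0.075,-0.107,-0.13,0,0,0,0.105,-0.15,-0.13,0,0,0,0.135,-0.193,-0.13,0,0,0])

```text
clock: 4.75
eef_pos: [510.8, -69.8, 158.1]
ee_rot: [180.0, -0.0, 28.0]
contact_force: [0.4, 0.2, -3.7]
finger_gap: 0.408
grasp_force: 61.1
```

```bash
python3 d.py 548 226.7 140 25.2
```

```text
4.75 [510.8 -69.8 158.1] [180.  -0.  28.] [ 0.4  0.2 -3.7] 0.408 61.1
[0.172, -0.2444, 0.0181, 0.0, -0.0001, 0.0488]
```

>>> move_arm(plan=[0.032,-0.045,0,0,0,0,0.065,-0.092,0,0,0,0,0.1,-0.142,0.005,0,0,0.02,0.13,-0.185,0.01,0,0,0.03,0.155,-0.22,0.015,0,0,0.049,0.168,-0.238,0.018,0,0,0.049,0.172,-0.2444,0.018,0,0,0.049,0.172,-0.2444,0.018,0,0,0.049])

```text
clock: 5.75
eef_pos: [548.0, 224.4, 140.0]
ee_rot: [180.0, 0.0, 25.2]
contact_force: [0.9, 0.6, -3.3]
finger_gap: 0.411
grasp_force: 60.9
```

```bash
python3 d.py 548 226.7 100 25.2; cat > look.py <<'E'
import sys
from fit import *
# fit held socket: q=(x,y,yaw) with bottom at z0
z0=float(sys.argv[1]); x,y,yaw=map(float,sys.argv[2:5])
t,s=cam("top"),cam("scene")
out=[]
for c,P in((t,(203,221,24)),(s,(338,190,36))):
    u,v,h=P; out.append(cv2.resize(c["img"][v-h:v+h,u-h:u+h],(400,400),interpolation=cv2.INTER_CUBIC))
cv2.imwrite(sys.argv[5],np.hstack(out))
E
python3 look.py 110 548 226.7 0 pics/n1.png
```

```text
5.75 [548.  224.4 140. ] [180.    0.   25.2] [ 0.9  0.6 -3.3] 0.411 60.9
[0.001, -0.0021, 0.04, 0.0002, 0.0006, 0.0001]
```

View pics/n1.png

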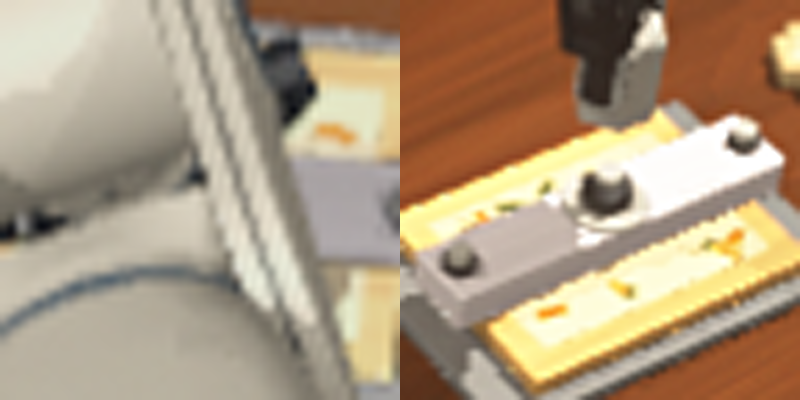

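>>> move_arm(plan=[0,0,0.015,0,0,0,0,0,0.03,0,0,0,0,0,0.038,0,0,0,0,0,0.038,0,0,0])

```text
clock: 6.35
eef_pos: [547.5, 224.7, 100.8]
ee_rot: [-180.0, 0.1, 25.2]
contact_force: [0.6, -1.5, -3.6]
finger_gap: 0.41
grasp_force: 61.1
```

```bash
python3 d.py 548 226.7 77 25.2; python3 - <<'E'
from h import *
s=cam("scene"); st=bot.get_state(); x,y,z=st["eef_pos"]; b=z-28.6
im=s["img"]; u,v,h=338,190,36
im=cv2.resize(im[v-h:v+h,u-h:u+h],(576,576),interpolation=cv2.INTER_CUBIC)
a=np.radians(55.2-0)+np.radians(30)+np.arange(6)*np.pi/3; r=18/np.cos(np.pi/6)
for zz,col in((b,(0,0,255)),(b+50,(255,0,0))):
    P=np.c_[x+r*np.cos(a),y+r*np.sin(a),np.full(6,zz)]
    p=(proj(s,P)-[u-h-.5,v-h-.5])*8-.5
    cv2.polylines(im,[p.round().astype(np.int32)],True,col,1)
p=(proj(s,[[548,226.7,67.5]])-[u-h-.5,v-h-.5])*8-.5
cv2.drawMarker(im,tuple(map(int,p[0])),(0,255,255),0,12,1)
cv2.imwrite("pics/n2.png",im)
E
```

```text
6.35 [547.5 224.7 100.8] [-1.80e+02  1.00e-01  2.52e+01] [ 0.6 -1.5 -3.6] 0.41 61.1
[0.0013, -0.0016, 0.0238, -0.0002, 0.0022, -0.0001]
```

View pics/n2.png

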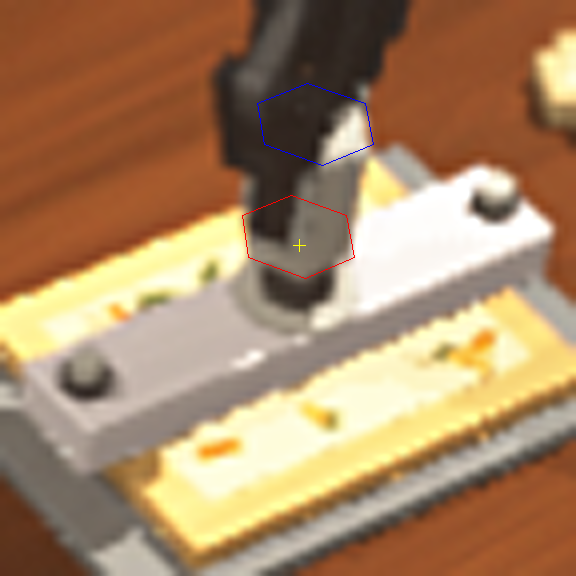

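>>> move_arm(plan=[0.0013,-0.0016,0,0,0,0,0.0013,-0.0016,0.004,0,0,0,0.0013,-0.0016,0.007,0,0,0,0.0013,-0.0016,0.01,0,0,0,0.0013,-0.0016,0.01,0,0,0])

```text
clock: 7.02
eef_pos: [548.5, 227.0, 91.7]
ee_rot: [-180.0, 0.0, 25.2]
contact_force: [0.0, -0.1, -4.0]
finger_gap: 0.413
grasp_force: 61.1
```

>>> move_arm(plan=[0,0,0.002,0,0,0,0,0,0.004,0,0,0,0,0,0.006,0,0,0,0,0,0.007,0,0,0,0,0,0.008,0,0,0,0,0,0.008,0,0,0])

```text
clock: 7.78
eef_pos: [549.0, 228.0, 87.4]
ee_rot: [-179.9, -0.1, 25.2]
contact_force: [-11.1, 0.3, 28.8]
finger_gap: 0.408
grasp_force: 65.3
```

>>> move_arm(plan=[-0.0007,-0.0003,0,0,0,0,-0.0014,-0.0006,0,0,0,0,-0.0014,-0.0006,0,0,0,0,-0.0014,-0.0006,0.001,0,0,0])

```text
clock: 8.28
eef_pos: [548.8, 228.0, 87.2]
ee_rot: [-180.0, -0.2, 25.2]
contact_force: [-10.4, -1.7, 40.1]
finger_gap: 0.415
grasp_force: 66.2
```

>>> move_arm(plan=[0,0,-0.001,0,0,0.06,0,0,-0.001,0,0,0.12,0,0,-0.001,0,0,0.17,0,0,-0.001,0,0,0.17])

```text
clock: 8.78
eef_pos: [548.3, 228.1, 87.2]
ee_rot: [-180.0, -0.2, 15.5]
contact_force: [-7.2, 0.6, 24.2]
finger_gap: 0.411
grasp_force: 64.6
```

>>> move_arm(plan=[0,0,0,0,0,-0.1,0,0,0,0,0,-0.2,0,0,0,0,0,-0.28,0,0,0,0,0,-0.34,0,0,0,0,0,-0.34])

```text
clock: 9.4
eef_pos: [548.4, 228.1, 87.2]
ee_rot: [-180.0, -0.2, 34.9]
contact_force: [-6.4, 1.4, 22.8]
finger_gap: 0.412
grasp_force: 64.5
```

```bash
python3 d.py 548 226.7 84 25.2; python3 -c "
from rig import bot; s=bot.get_state(); print(s['ft_torque'])"
```

```text
9.4 [548.4 228.1  87.2] [-180.    -0.2   34.9] [-6.4  1.4 22.8] 0.412 64.5
[-0.0011, 0.0009, 0.0032, -0.0004, -0.0036, 0.1697]
[ 0.1792148   1.32136979 -0.27813691]
```

It stops at z 87.2 (about 10.6 mm high) at every yaw I tried, which is what the 22 mm bore predicts. I'll take it back to its place.

>>> move_arm(plan=[0,0,-0.015,0,0,0,0,0,-0.04,0,0,0.05,0,0,-0.065,0,0,0.12,0,0,-0.075,0,0,0.12,0,0,-0.075,0,0,0.12])

```text
clock: 10.02
eef_pos: [547.4, 227.1, 159.4]
ee_rot: [180.0, -0.1, 28.1]
contact_force: [-0.8, 0.7, -4.4]
finger_gap: 0.41
grasp_force: 61.2
```

```bash
python3 d.py 482.5 -305.2 150 28
```

```text
10.03 [547.4 227.1 159.4] [ 1.80e+02 -1.00e-01  2.81e+01] [-0.8  0.7 -4.4] 0.41 61.2
[-0.3083, 0.4387, 0.0092, 0.0002, -0.0011, 0.0025]
```

>>> move_arm(plan=[-0.015,0.02,0,0,0,0,-0.04,0.055,0,0,0,0,-0.07,0.1,0,0,0,0,-0.102,0.145,0,0,0,0,-0.135,0.19,0,0,0,0,-0.167,0.237,0,0,0,0,-0.2,0.283,0,0,0,0,-0.23,0.325,0,0,0,0])

```text
clock: 11.02
eef_pos: [495.1, -170.3, 158.0]
ee_rot: [-179.9, 0.1, 28.1]
contact_force: [0.3, 0.5, -4.0]
finger_gap: 0.414
grasp_force: 61.0
```

>>> move_arm(plan=[-0.03,0.042,0.005,0,0,0,-0.055,0.078,0.009,0,0,0,-0.07,0.1,0.009,0,0,0,-0.078,0.1137,0.009,0,0,0,-0.078,0.1137,0.009,0,0,0,-0.078,0.1137,0.009,0,0,0])

```text
clock: 11.78
eef_pos: [481.4, -304.0, 149.7]
ee_rot: [-179.9, 0.0, 28.1]
contact_force: [0.3, 0.5, -4.0]
finger_gap: 0.414
grasp_force: 61.1
```

```bash
python3 d.py 482.5 -305.2 28.6 28
```

```text
11.78 [ 481.4 -304.   149.7] [-179.9    0.    28.1] [ 0.3  0.5 -4. ] 0.414 61.1
[0.0004, 0.0017, 0.1211, -0.0012, 0.0004, 0.0017]
```

>>> move_arm(plan=[0,0,0.03,0,0,0,0,0,0.07,0,0,0,0,0,0.1,0,0,0,0,0,0.114,0,0,0,0,0,0.118,0,0,0,0,0,0.1205,0,0,0,0,0,0.1205,0,0,0])

```text
clock: 12.65
eef_pos: [482.3, -305.3, 30.4]
ee_rot: [179.9, -0.0, 28.1]
contact_force: [-0.0, -1.3, -2.6]
finger_gap: 0.412
grasp_force: 61.0
```

>>> move_arm(plan=[0,0,0.0012,0,0,0,0,0,0.0018,0,0,0,0,0,0.0018,0,0,0])

```text
clock: 13.02
eef_pos: [482.3, -305.4, 29.1]
ee_rot: [179.9, -0.0, 28.1]
contact_force: [-2.5, 1.4, 7.0]
finger_gap: 0.409
grasp_force: 62.6
```

Seated on the bench. I'll release and rise.

>>> move_arm(plan=[0,0,0,0,0,0,0,0,0,0,0,0,0,0,0,0,0,0,0,0,-0.02,0,0,0,0,0,-0.06,0,0,0,0,0,-0.095,0,0,0,0,0,-0.1,0,0,0], grip=75)

```text
clock: 13.9
eef_pos: [483.4, -306.0, 131.4]
ee_rot: [179.7, -0.2, 28.1]
contact_force: [0.1, -0.2, 0.5]
finger_gap: 0.752
grasp_force: 0.0
```

```bash
python3 d.py 445.3 -103.8 120 46.8 445.3 -103.8 28.3 46.8
```

```text
13.9 [ 483.4 -306.   131.4] [179.7  -0.2  28.1] [ 0.1 -0.2  0.5] 0.752 0.0
[0.0615, -0.1964, 0.0106, 0.0056, -0.0019, -0.327]
[0.0612, -0.1969, 0.1023, 0.0056, -0.0019, -0.327]
```

>>> move_arm(plan=[0.01,-0.03,0,0,0,-0.08,0.025,-0.08,0.005,0,0,-0.2,0.042,-0.135,0.01,0,0,-0.327,0.055,-0.18,0.01,0,0,-0.327,0.0615,-0.1964,0.01,0,0,-0.327,0.0615,-0.1964,0.01,0,0,-0.327,0.0615,-0.1964,0.03,0,0,-0.327,0.0615,-0.1964,0.03,0,0,-0.327])

```text
clock: 14.9
eef_pos: [443.5, -103.7, 97.0]
ee_rot: [-179.9, 0.1, 46.7]
contact_force: [-0.5, 0.7, 0.5]
finger_gap: 0.751
grasp_force: 0.0
```

```bash
python3 d.py 445.3 -103.8 28.3 46.8; python3 - <<'E'
from fit import *
t,s=cam("top"),cam("scene")
print(fit([482.5,-305.2,0],[s],socket,(0,),32))
E
```

```text
14.9 [ 443.5 -103.7   97. ] [-1.799e+02  1.000e-01  4.670e+01] [-0.5  0.7  0.5] 0.751 0.0
[0.0012, 0.0015, 0.0687, -0.0013, 0.0009, -0.0011]
([483.2, -306.0, 0.1], np.float64(15.26))
```

The first socket stands upright where it was. Now I'll grasp the second.

>>> move_arm(plan=[0.0012,0.0015,0.025,0,0,0,0.0012,0.0015,0.05,0,0,0,0.0012,0.0015,0.064,0,0,0,0.0012,0.0015,0.0687,0,0,0,0.0012,0.0015,0.0687,0,0,0])

```text
clock: 15.62
eef_pos: [445.8, -103.1, 29.2]
ee_rot: [180.0, -0.0, 46.8]
contact_force: [-0.2, 1.1, -0.3]
finger_gap: 0.748
grasp_force: 0.0
```

>>> move_arm(plan=[0,0,0,0,0,0,0,0,0,0,0,0,0,0,0,0,0,0,0,0,0,0,0,0], grip=0)

```text
clock: 16.12
eef_pos: [446.0, -103.0, 29.8]
ee_rot: [179.9, -0.0, 46.8]
contact_force: [-0.9, 0.6, 5.7]
finger_gap: 0.412
grasp_force: 60.0
```

>>> move_arm(plan=[0,0,-0.03,0,0,0,0,0,-0.075,0,0,0,0,0,-0.115,0,0,0.1,0,0,-0.13,0,0,0.2,0,0,-0.13,0,0,0.3,0,0,-0.13,0,0,0.377,0,0,-0.13,0,0,0.377])

```text
clock: 17.0
eef_pos: [445.2, -102.8, 159.1]
ee_rot: [-180.0, 0.0, 25.2]
contact_force: [-0.4, 0.1, -3.3]
finger_gap: 0.412
grasp_force: 61.5
```

```bash
python3 d.py 548.5 227.4 140 25.2
```

```text
17.0 [ 445.2 -102.8  159.1] [-180.     0.    25.2] [-0.4  0.1 -3.3] 0.412 61.5
[0.2343, -0.2546, 0.0191, -0.0001, 0.0001, 0.0008]
```

>>> move_arm(plan=[0.02,-0.022,0,0,0,0,0.055,-0.06,0,0,0,0,0.095,-0.104,0.005,0,0,0,0.136,-0.148,0.01,0,0,0,0.177,-0.192,0.015,0,0,0,0.21,-0.228,0.019,0,0,0,0.228,-0.248,0.019,0,0,0,0.2343,-0.2546,0.019,0,0,0])

```text
clock: 18.0
eef_pos: [549.1, 228.2, 139.8]
ee_rot: [180.0, 0.0, 25.3]
contact_force: [-0.6, -1.0, -3.2]
finger_gap: 0.408
grasp_force: 61.3
```

>>> move_arm(plan=[0,0,0.015,0,0,0,0,0,0.03,0,0,0,0,0,0.038,0,0,0,0,0,0.038,0,0,0])

```text
clock: 18.5
eef_pos: [548.4, 226.3, 100.9]
ee_rot: [-180.0, 0.1, 25.1]
contact_force: [-0.2, -0.3, -3.4]
finger_gap: 0.408
grasp_force: 61.4
```

```bash
python3 d.py 548.3 227.4 92 25.2
```

```text
18.5 [548.4 226.3 100.9] [-1.80e+02  1.00e-01  2.51e+01] [-0.2 -0.3 -3.4] 0.408 61.4
[0.0004, -0.0011, 0.0089, -0.0001, 0.0023, -0.0009]
```

>>> move_arm(plan=[0.0003,-0.0008,0.004,0,0,0,0.0003,-0.0008,0.007,0,0,0,0.0003,-0.0008,0.009,0,0,0,0.0003,-0.0008,0.011,0,0,0,0.0003,-0.0008,0.013,0,0,0,0.0003,-0.0008,0.015,0,0,0,0.0003,-0.0008,0.016,0,0,0,0.0003,-0.0008,0.016,0,0,0])

```text
clock: 19.5
eef_pos: [549.0, 228.1, 86.0]
ee_rot: [-180.0, 0.0, 25.2]
contact_force: [0.2, 0.3, -3.0]
finger_gap: 0.409
grasp_force: 61.4
```

No contact at 86.0, which is below the bevel, so this socket is going on. I'll keep descending.

>>> move_arm(plan=[0,0,0.002,0,0,0,0,0,0.004,0,0,0,0,0,0.006,0,0,0,0,0,0.007,0,0,0,0,0,0.008,0,0,0,0,0,0.008,0,0,0])

```text
clock: 20.25
eef_pos: [549.1, 228.1, 78.0]
ee_rot: [-180.0, -0.0, 25.2]
contact_force: [0.0, 0.2, -3.0]
finger_gap: 0.414
grasp_force: 61.5
```

>>> move_arm(plan=[0,0,0.001,0,0,0,0,0,0.002,0,0,0,0,0,0.003,0,0,0,0,0,0.003,0,0,0,0,0,0.003,0,0,0])

```text
clock: 20.88
eef_pos: [549.3, 228.2, 77.8]
ee_rot: [180.0, -0.0, 25.2]
contact_force: [-8.7, -2.9, 23.7]
finger_gap: 0.412
grasp_force: 65.0
```

It has stopped on the washer at 77.8, as expected, pushing at 24 N. I'll check the other two sockets and the held one before handing in.

```bash
python3 d.py; python3 - <<'E'
from fit import *
s=cam("scene"); cv2.imwrite("pics/end.png",s["img"])
for p in([482.5,-305.2,0],[631.8,-105.6,46]): print(fit(p,[s],socket,(p[2],),32))
E
```

```text
20.88 [549.3 228.2  77.8] [180.   -0.   25.2] [-8.7 -2.9 23.7] 0.412 65.0
([482.5, -305.9, -1.0], np.float64(14.34))
([632.0, -105.3, 45.7], np.float64(9.5))
```

View pics/end.png

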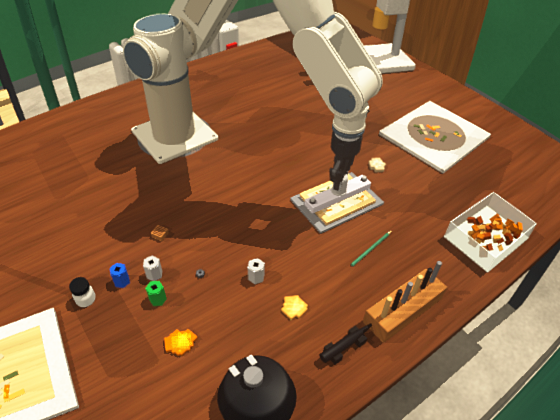

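The picture shows the gripper holding the socket on the nut at about (340,185). The other two sockets stand upright at (152,268) and (256,270), and nothing else has moved. Handing in.

```bash
python3 -c "
from rig import bot; print(bot.job_done())"
```

```text
the job is handed in; nothing more can be done
None
```

I handed the job in with the second socket I tried gripped fully home on the nut, pushing at about 24 N; the first stopped about 10.6 mm high and is back upright in its place, and the third was never touched.

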